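# Press a heat sink onto a graphics card's chip in a bench screw press

## Robot

A 7-joint arm with a two-finger parallel gripper is mounted at the origin on the work surface. World frame = base frame: x ahead of the robot, y to its left, z up, the work surface at z = 0. Lengths are in m, angles in rad, forces in N, time in s.
With the tool pointing down it reaches from about 0.425 to 0.875 m from the base axis. Payload 4.7 kg.
Tool frame: the origin (TCP) lies at the very end of the fingers, on their centre line; the grasp point (between the pads) lies 19 mm behind it; z points along the fingers, y is the line along which they close (so a half turn about z gives the same grasp; the last joint's range is limited). The gripper opens to 87 mm and grips with 3 to 60 N. Pads are 19 mm wide; open, the fingers measure 117 mm over their backs; the gripper's body (75 mm by 190 mm) begins 51 mm behind the grasp point.
Start: joints at [-1.334, 0.321, -0.07, 1.45, 0.023, 1.371, -0.057], TCP at [0.144, 0.634, 0.223] pointing down, gripper open.
Joint ranges: [-2.86, 2.86], [-0.3, 2.09], [-1.38, 1.24], [0.06, 2.45], [-1.56, 4.7], [0.09, 2.05], [-2.69, 2.69]. Speed limits (rad/s): [2.57, 2.57, 3.14, 3.14, 3.14, 3.14, 3.14].

## Interface

Orientations are given as a rotation vector (axis times angle).
In Python, from bench import ctrl, vision gives the robot as it stands.
- The arm moves only by the tool jog_arm, never from a script. Its argument "increments" is a list of rows, each an object of numbers: "tx", "ty", "tz": the shift along the tool's x, y, z in mm; "wx", "wy", "wz": the turn, a rotation vector about the tool's x, y, z in rad; "gripper": the opening, from 0 (shut) to 1 (fully open). In form: [{"tx": .., "ty": .., "tz": .., "wx": .., "wy": .., "wz": .., "gripper": ..}, ...]. A call has exactly 5 rows; each row is the pose to reach, as a shift and turn from the pose commanded when the call began, along the tool's axes at that moment; what a row does not reach only later rows make up. A row lasts 1/12 s, in which the tool goes at most 41.7 mm and 7.16 degrees, less where a joint would pass 70% of its speed; a pose out of reach is approached as far as the arm can. A call with a gripper value outside its range is refused whole. The fingers move at their own pace and stop on an object; "grip_force" is the grip in N (left out, the last holds). Time passes only in rows, so rows that repeat a pose let the fingers close, or fill a call up. It gives the time, the measured TCP pose, the force, the opening and the grip force at its end, in the units of the state.
- ctrl.get_state(): the state, without advancing time (a new reading comes with each control period).
- vision.get_image(name): name is "side" or "top" or "wrist"; returns a dict with "color" (384x512x3 uint8, blue, green, red), "fx", "fy", "cx", "cy" (pixels), "k1" (the pictures are not rectified: a ray, as slopes to the right and down, at radius r is drawn at 1 + k1 r^2 times it, then the intrinsics apply), "extrinsics" (4x4, takes a point from world to camera coordinates). Camera axes: x right, y down, z forward; pixel columns grow to the right and rows downward; lengths in m; the calibration is good to about 2 mm. A picture is of the moment at which its call begins. There is no depth.
- ctrl.close_job(): hands the job in; it is judged then, once.
Trained networks look in the newest picture that a camera, given by its name, has taken for a name from the list of things; names that differ only in an ending like _2 or _b are one class to them, and where a whole thing is asked for, a point or a joint stands for the part that bears it (a point fixed in the world has none). Each returns a list of dicts, best first, with "conf" (0 to 1); they miss things now and then, are a little off and sometimes report something else, mostly with a low value. They report only what shows in the picture. A call takes as long as a camera call. They do not tell look-alikes from the thing itself.
- vision.spot_in(camera, thing): "bbox" ([left, top, right, bottom] in pixels, round what is visible of it).
The state is a dict: "time": time; "joint_positions": joint angles; "qd": joint speeds; "joint_torque": joint torques, N m; "position": TCP position; "tool_rot": TCP orientation; "ft_force": force on the tool from outside, world axes, zero at the start; "torque": the same for the moment, N m; "grip_width": opening from 0.0 (shut) to 1.0 (fully open); "grip_force": force on a finger pad.
Only numpy, scipy, OpenCV 4.12 (cv2) and the standard library are available. Lean on these libraries where they do the work, as an engineer would, in place of code of your own. Each camera call takes 0.05 s, during which the arm holds its last target. There are 200 camera calls.

## Task

The card on the press's sliding bed has a heat sink standing on its chip with thermal tape that now has to be pressed. Push the bed fully home under the screw, wind the handwheel down (clockwise seen from above) until the pressure foot just touches the heat sink, then give it a further quarter turn, not much more or the chip cracks. Let go and leave the press wound down like that, and leave the other things on the table where they lie.

Things in the scene. Friction and masses are not known exactly. Their poses are not given: they have to be found in the camera images.
- press: Green cast bench screw press, fixed to the table. Origin: on the vertical screw axis at table level. z up; -x points to the loading side, where the bed sticks out; +x to the column (70 x 80 mm, 190 mm high, 110 to 180 mm from the axis). Head and base are 66 and 170 mm wide (y). The bed slides along press x; the handwheel turns about the press origin's vertical.
- wheel_hub (a point): Centre, on the screw axis, of the aluminium handwheel above the press head: 156 mm across, its rim top 19 mm above this point. It turns about the screw axis; clockwise seen from above winds down, and wheel and screw sink 16 mm per whole turn. A red mark lies opposite the spinner knob. Free turning takes about 5 N along the circle at the knob; the screw stays where it is left.
- spinner_grip (a point): Centre, half-way up, of the black spinner knob standing on the handwheel 62 mm from the screw axis: upright cylinder, 22 mm in diameter, 50 mm high, its foot 2 mm above the wheel rim; 0.275 to 0.29 m above the table at the start, sinking with the screw. It spins freely about its own vertical axis, so a hand of fixed orientation can hold it and carry it round.
- head_top (a point): Top of the press head on the screw axis. Under the head hangs the foot: a 32 mm brass block on a spring preloaded to 80 N. It is screwed on the spindle to a length that varies by 10 mm and is not measured, so feel for contact, 0.5 to 2.1 turns from the start: the push at the knob then jumps by 3 N within some 10 degrees, also seen in the holding force at rest; a quarter turn later it is 1.5 N more. Half a turn past contact cracks the chip.
- bed: Steel sliding bed of the press, 130 x 136 x 12 mm, with a low frame that holds the card. Origin: centre of its underside, 34 mm above the table; at the start 120 mm from the screw axis on the loading side. Home is against a hard stop 120 mm further along press +x, the card then centred under the screw. It slides with about 3 N. Its axes are parallel to those of the press.
- bed_handle (a point): Centre of the bed's red upright handle plate: 10 mm thick (press x), 44 mm wide (press y), 60 mm high, lower edge 40 mm and top 100 mm above the table; 140 mm from the bed's centre on the loading side, so 260 mm from the screw axis at the start and 140 mm when home. It can be pushed on its outer face or pinched from above.
- card: Green circuit card on a black carrier, 90 (x) x 110 (y) x 6 mm, with a blue finned heat sink, 42 x 42 x 25 mm, on the chip in its middle; total height 34 mm. It lies loose in the bed's frame. Origin: centre of its underside. Must finish under the screw.
- sink2: Bystander beside the press: loose aluminium heat sink, 40 x 40 x 22 mm. Origin: centre of its underside. Leave alone.
- tape: Bystander beside the press: yellow tape roll, 60 mm across, 19 mm high. Origin: centre of its underside. Leave alone.
- driver: Bystander beside the press: screwdriver with red handle, 150 mm long, lying. Leave alone.
- cart_a: Bystander: black game cartridge with a red label, 105 x 80 x 16 mm. Leave alone.
- cart_b: Bystander: black game cartridge with a yellow label, 105 x 80 x 16 mm. Leave alone.
- mouse: Bystander: beige computer mouse, about 85 x 60 x 33 mm. Leave alone.
- redcase: Bystander: open red plastic case, 100 x 60 x 45 mm. Leave alone.
Things that resemble listed ones, but are neither listed nor needed, are in the scene too. What is meant by the card is not pink or yellow, and is the smaller of those in its own colour.

How it is judged:
On the way, in this order (a step that is already met when the one before it is completed fails the run):
1. the bed is pushed fully home (within 3 mm of its stop) with the foot still clear of the card (x of bed_handle in the frame of press above -0.143 m and contact force between card and bed below 20 N), for 0.2 s.
2. the foot has been wound down onto the heat sink (x of bed_handle in the frame of press above -0.143 m and contact force between card and bed above 50 N), for 0.1 s.
At the end, for the whole second after the job is handed in: The bed is home (within 3 mm), the card lies centred under the screw (within 6 mm) and still, and the foot squeezes it onto the bed with the force of a quarter turn past contact (107 to 139 N, that is 0.15 to 0.35 turn past contact) (x of bed_handle in the frame of press above -0.143 m and horizontal distance between card and press below 0.006 m and contact force between card and bed between 107 and 139 N and linear speed of card below 0.01 m/s); the robot touches nothing.
It fails at once if the chip cracks: the card is squeezed with more than 160 N (about half a turn past contact) (contact force between card and bed above 160 N).
It fails at once if one of the other things on the table is pushed away by more than 30 mm (distance of any of sink2, tape, driver, cart_a, cart_b, mouse, redcase from where it was at the start of the episode above 0.03 m).
It also fails if it takes over 72 s, if anything falls off the work surface, if the arm or the gripper's body presses on something with over 40 N, if the wrist force passes 120 N, or if a joint passes its speed limit or range.

## Working session

There is one attempt and no reset: what is moved stays moved. The work goes in short steps, Python scripts to look and compute and a tool call to move; the robot and the scene stay as the last step left them, time stands still between calls to the robot, and variables do not carry over. Pictures are saved under pics/ and viewed, at most 10 in all, crops included, and the job is handed in when it is done.

Besides the shell and the picture viewer there is one more tool, called after "Call:" as name([rows], argument=value, ...), one row to a line, values as JSON. jog_arm: Moves the arm, as the interface text tells. Its arguments: {"type":"object","properties":{"increments":{"type":"array"},"grip_force":{"type":"number"}},"required":["increments"]}

```bash
mkdir -p pics; ls; cat > h.py <<'E'
import numpy as np,cv2
from bench import ctrl,vision
from scipy.spatial.transform import Rotation as R
def K(im): return np.array([[im['fx'],0,im['cx']],[0,im['fy'],im['cy']],[0,0,1.]])
def ray(im,px):
    p=(np.array(px,float)-[im['cx'],im['cy']])/[im['fx'],im['fy']]
    s=p.copy()
    for _ in range(20): s=p/(1+im['k1']*(s@s))
    E=np.array(im['extrinsics']); d=E[:3,:3].T@np.r_[s,1]; o=-E[:3,:3].T@E[:3,3]
    return o,d
def at_z(im,px,z):
    o,d=ray(im,px); return o+d*(z-o[2])/d[2]
def proj(im,P):
    E=np.array(im['extrinsics']); c=E[:3,:3]@np.array(P)+E[:3,3]; s=c[:2]/c[2]; s=s*(1+im['k1']*(s@s))
    return s*[im['fx'],im['fy']]+[im['cx'],im['cy']]
E
cat > a.py <<'E'
from h import *
import pickle
ims={}
for c in ('top','side'):
    ims[c]=vision.get_image(c); cv2.imwrite(f'pics/{c}1.png',ims[c]['color'])
    for t in ('press','spinner_grip','wheel_hub','bed_handle','card','bed'):
        print(c,t,[(np.round(d['bbox']),round(d['conf'],2)) for d in vision.spot_in(c,t)][:3])
pickle.dump(ims,open('ims.pkl','wb'))
print(ctrl.get_state())
E
python3 a.py
```

```text
pics
top press [(array([190., 164., 314., 218.]), 0.56)]
top spinner_grip [(array([277., 188., 285., 194.]), 0.4)]
top wheel_hub [(array([241., 160., 287., 209.]), 0.57), (array([359., 235., 376., 259.]), 0.19)]
top bed_handle [(array([194., 178., 249., 210.]), 0.57)]
top card [(array([160., 161., 184., 190.]), 0.96), (array([191., 226., 227., 270.]), 0.77), (array([285., 245., 318., 288.]), 0.64)]
top bed [(array([189., 174., 248., 209.]), 0.56)]
side press [(array([238., 161., 291., 270.]), 0.7), (array([239., 160., 275., 212.]), 0.16)]
side spinner_grip [(array([252., 180., 257., 195.]), 0.6)]
side wheel_hub [(array([234., 163., 285., 201.]), 0.83)]
side bed_handle [(array([238., 160., 275., 210.]), 0.57), (array([196., 139., 222., 155.]), 0.33), (array([239., 158., 292., 269.]), 0.3)]
side card [(array([185., 180., 222., 203.]), 0.84), (array([162., 254., 212., 288.]), 0.59), (array([254., 151., 276., 168.]), 0.54)]
side bed [(array([245., 158., 278., 210.]), 0.68)]
{'time': 0.7, 'joint_positions': array([-1.33390101,  0.32094527, -0.07009926,  1.45047036,  0.02260634,
        1.37083778, -0.05691051]), 'qd': array([ 1.14282151e-03,  7.27185201e-06, -1.38210722e-04, -9.35096322e-05,
        1.03231081e-03,  1.06439196e-03,  4.99943126e-04]), 'joint_torque': array([ 3.88091967e-04, -4.90937805e+01, -4.02416233e-01, -3.12704909e+01,
       -6.34496519e-02,  3.33337148e-02,  3.34990762e-05]), 'position': array([0.14365409, 0.63394898, 0.222637  ]), 'tool_rot': array([3.49222289e-01, 3.12205638e+00, 1.89564966e-04]), 'ft_force': array([-0.72497894,  0.12602078, -0.45559046]), 'torque': array([ 0.00157738,  0.03517075, -0.00690275]), 'grip_force': 0.0, 'grip_width': 0.9989013257262103}
```

```bash
python3 - <<'E'
from h import *
a=cv2.imread('pics/top1.png')[130:310,130:400]; b=cv2.imread('pics/side1.png')[110:310,130:400]
cv2.imwrite('pics/t2.png',cv2.resize(a,None,fx=2.9,fy=2.9,interpolation=2)); cv2.imwrite('pics/s2.png',cv2.resize(b,None,fx=2.9,fy=2.9,interpolation=2))
E
```

```text
(no output)
```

View pics/t2.png

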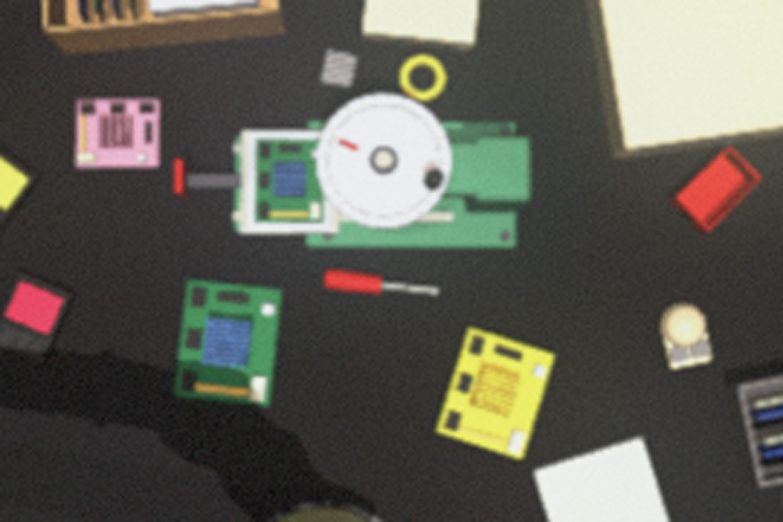

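View pics/s2.png

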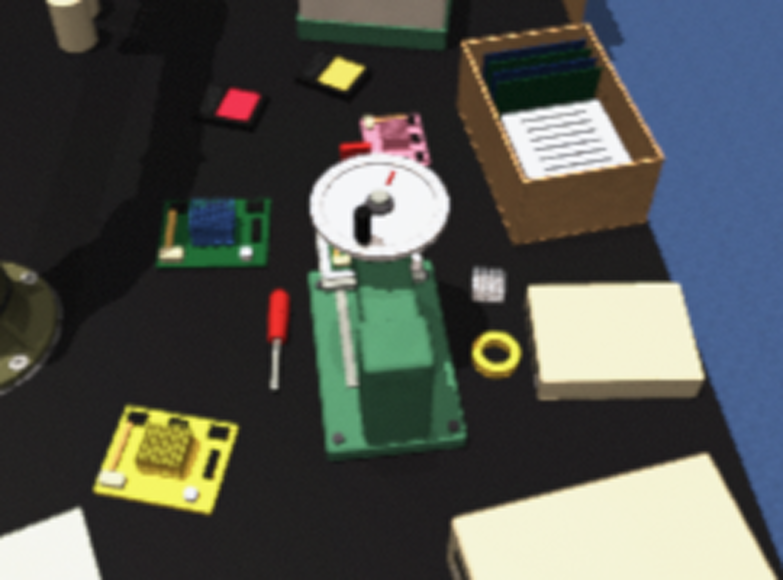

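The top view shows the small green card already in the bed. Red handle is at about px (191.5,191), wheel hub (262.4,185) and knob (279,191.5), with the loading side on the image left.

```bash
python3 - <<'E'
from h import *
import pickle
ims=pickle.load(open('ims.pkl','rb')); t=ims['top']; s=ims['side']
C=lambda x,y:(130+x/2.9,130+y/2.9)
D=lambda x,y:(130+x/2.9,110+y/2.9)
print('cam',ray(t,(256,192))[0],ray(s,(256,192))[0])
h=at_z(t,C(179,176),.1); w=at_z(t,C(385,160),.256); k=at_z(t,C(433,179),.305)
print('handle',h,'wheel',w,np.linalg.norm((w-h)[:2]),'knob',k,np.linalg.norm((w-k)[:2]))
hsv=cv2.cvtColor(t['color'],cv2.COLOR_BGR2HSV)
m=((hsv[...,0]<10)|(hsv[...,0]>170))&(hsv[...,1]>120)&(hsv[...,2]>80)
ys,xs=np.nonzero(m[170:215,180:205]); print('red handle px',xs.mean()+180,ys.mean()+170,xs.min()+180,xs.max()+180,ys.min()+170,ys.max()+170)
for nm,p in dict(a=(307,120),b=(516,124),c=(308,246),d=(516,246)).items(): print(nm,at_z(t,C(*p),.03))
wd=np.rad2deg
d=(w-h)[:2]; print('yaw',wd(np.arctan2(d[1],d[0])))
# triangulate knob top
o1,d1=ray(t,C(433,179)); o2,d2=ray(s,D(363,212))
A=np.c_[d1,-d2]; q=np.linalg.lstsq(A,o2-o1,rcond=None)[0]; print('knob tri',o1+d1*q[0],o2+d2*q[1])
print(proj(s,np.r_[w[:2],.24]),'side hub seen',D(379,200), 'tool x,y,z', R.from_rotvec(ctrl.get_state()['tool_rot']).as_matrix())
for n in('sink2','tape','driver'):
  print(n,[at_z(t,((b['bbox'][0]+b['bbox'][2])/2,(b['bbox'][1]+b['bbox'][3])/2),.01) for b in vision.spot_in('top',n)][:2])
E
```

```text
cam [ 0.33139328 -0.04978599  1.8189904 ] [ 0.43655206 -0.88070203  1.14542533]
handle [0.53370506 0.18635344 0.1       ] wheel [ 0.53578257 -0.07388777  0.256     ] 0.2602495063324149 knob [ 0.50826294 -0.12715826  0.305     ] 0.059958942608923024
red handle px 191.3921568627451 190.49019607843138 189 193 184 196
a [0.61833808 0.02689173 0.03      ]
b [ 0.61510754 -0.25196962  0.03      ]
c [0.45020483 0.0235743  0.03      ]
d [ 0.45207693 -0.25110881  0.03      ]
yaw -89.54261750130216
knob tri [ 0.50835931 -0.12720042  0.30417507] [ 0.51516374 -0.12703322  0.30496144]
[259.66915225 183.84616452] side hub seen (260.68965517241384, 178.9655172413793) tool x,y,z [[-9.75285471e-01  2.20948508e-01  7.86001351e-05]
 [ 2.20948516e-01  9.75285466e-01  1.12644030e-04]
 [-5.17690391e-05  1.27226669e-04 -9.99999991e-01]]
sink2 [array([ 0.69494143, -0.01686186,  0.01      ])]
tape [array([ 0.70279685, -0.12508329,  0.01      ]), array([ 0.54226252, -0.1462828 ,  0.01      ])]
driver [array([ 0.40398316, -0.03842624,  0.01      ]), array([ 0.57522038, -0.0918374 ,  0.01      ])]
```

Call:
jog_arm([
  {"tx":-32,"ty":-22,"wz":0.12,"gripper":0},
  {"tx":-64,"ty":-43,"wz":0.24,"gripper":0},
  {"tx":-95,"ty":-65,"wz":0.36,"gripper":0},
  {"tx":-126,"ty":-86,"wz":0.48,"gripper":0},
  {"tx":-158,"ty":-108,"wz":0.6,"gripper":0},
], grip_force=20)

```text
validation failed for argument at $.in...
```

Call:
jog_arm([
  {"tx":-32,"ty":-22,"tz":0,"wx":0,"wy":0,"wz":0.12,"gripper":0},
  {"tx":-64,"ty":-43,"tz":0,"wx":0,"wy":0,"wz":0.24,"gripper":0},
  {"tx":-95,"ty":-65,"tz":0,"wx":0,"wy":0,"wz":0.36,"gripper":0},
  {"tx":-126,"ty":-86,"tz":0,"wx":0,"wy":0,"wz":0.48,"gripper":0},
  {"tx":-158,"ty":-108,"tz":0,"wx":0,"wy":0,"wz":0.6,"gripper":0},
], grip_force=20)

```text
time: 1.27
position: [0.2747, 0.4925, 0.2227]
tool_rot: [-1.264, -2.876, -0.001]
ft_force: [0.8, -0.1, 0.2]
grip_width: 0.705
grip_force: 0.0
```

Call:
jog_arm([
  {"tx":-37,"ty":4,"tz":0,"wx":0,"wy":0,"wz":0.12,"gripper":0},
  {"tx":-73,"ty":8,"tz":0,"wx":0,"wy":0,"wz":0.24,"gripper":0},
  {"tx":-110,"ty":13,"tz":0,"wx":0,"wy":0,"wz":0.36,"gripper":0},
  {"tx":-146,"ty":17,"tz":0,"wx":0,"wy":0,"wz":0.48,"gripper":0},
  {"tx":-183,"ty":21,"tz":0,"wx":0,"wy":0,"wz":0.6,"gripper":0},
])

```text
time: 1.68
position: [0.4148, 0.3727, 0.223]
tool_rot: [-2.058, -2.374, -0.001]
ft_force: [0.3, 0.4, -0.6]
grip_width: 0.328
grip_force: 0.0
```

Call:
jog_arm([
  {"tx":-33,"ty":19,"tz":0,"wx":0,"wy":0,"wz":0.05,"gripper":0},
  {"tx":-66,"ty":38,"tz":0,"wx":0,"wy":0,"wz":0.1,"gripper":0},
  {"tx":-98,"ty":58,"tz":0,"wx":0,"wy":0,"wz":0.148,"gripper":0},
  {"tx":-131,"ty":77,"tz":0,"wx":0,"wy":0,"wz":0.148,"gripper":0},
  {"tx":-164,"ty":96,"tz":0,"wx":0,"wy":0,"wz":0.148,"gripper":0},
])

```text
time: 2.1
position: [0.5338, 0.2243, 0.2229]
tool_rot: [-2.221, -2.222, -0.001]
ft_force: [1.4, 0.7, 0.6]
grip_width: 0.021
grip_force: 0.0
```

Call:
jog_arm([
  {"tx":0,"ty":0,"tz":35,"wx":0,"wy":0,"wz":0,"gripper":0},
  {"tx":0,"ty":0,"tz":70,"wx":0,"wy":0,"wz":0,"gripper":0},
  {"tx":0,"ty":0,"tz":105,"wx":0,"wy":0,"wz":0,"gripper":0},
  {"tx":0,"ty":0,"tz":140,"wx":0,"wy":0,"wz":0,"gripper":0},
  {"tx":0,"ty":0,"tz":158,"wx":0,"wy":0,"wz":0,"gripper":0},
])

```text
time: 2.52
position: [0.5304, 0.2247, 0.0604]
tool_rot: [-2.22, -2.22, 0.008]
ft_force: [-0.6, -0.2, -0.2]
grip_width: 0.007
grip_force: 0.0
```

Call:
jog_arm([
  {"tx":-16,"ty":3,"tz":0,"wx":0,"wy":0,"wz":0,"gripper":0},
  {"tx":-28,"ty":3,"tz":0,"wx":0,"wy":0,"wz":0,"gripper":0},
  {"tx":-42,"ty":3,"tz":0,"wx":0,"wy":0,"wz":0,"gripper":0},
  {"tx":-58,"ty":3,"tz":0,"wx":0,"wy":0,"wz":0,"gripper":0},
  {"tx":-74,"ty":3,"tz":0,"wx":0,"wy":0,"wz":0,"gripper":0},
])

```text
time: 2.93
position: [0.5354, 0.153, 0.065]
tool_rot: [-2.219, -2.221, -0.003]
ft_force: [-0.7, 4.1, -3.2]
grip_width: 0.005
grip_force: 2.2
```

Call:
jog_arm([
  {"tx":-16,"ty":0,"tz":0,"wx":0,"wy":0,"wz":0,"gripper":0},
  {"tx":-30,"ty":0,"tz":0,"wx":0,"wy":0,"wz":0,"gripper":0},
  {"tx":-42,"ty":0,"tz":0,"wx":0,"wy":0,"wz":0,"gripper":0},
  {"tx":-52,"ty":0,"tz":0,"wx":0,"wy":0,"wz":0,"gripper":0},
  {"tx":-60,"ty":0,"tz":0,"wx":0,"wy":0,"wz":0,"gripper":0},
])

```text
time: 3.35
position: [0.5359, 0.0909, 0.0651]
tool_rot: [-2.222, -2.221, -0.001]
ft_force: [-2.8, 2.5, 0.3]
grip_width: 0.002
grip_force: 1.8
```

Now creep to the stop.

Call:
jog_arm([
  {"tx":-2,"ty":0,"tz":0,"wx":0,"wy":0,"wz":0,"gripper":0},
  {"tx":-4,"ty":0,"tz":0,"wx":0,"wy":0,"wz":0,"gripper":0},
  {"tx":-6,"ty":0,"tz":0,"wx":0,"wy":0,"wz":0,"gripper":0},
  {"tx":-8,"ty":0,"tz":0,"wx":0,"wy":0,"wz":0,"gripper":0},
  {"tx":-9,"ty":0,"tz":0,"wx":0,"wy":0,"wz":0,"gripper":0},
])

```text
time: 3.77
position: [0.5365, 0.0841, 0.065]
tool_rot: [-2.22, -2.222, -0.003]
ft_force: [-1.0, 6.0, 2.2]
grip_width: 0.006
grip_force: 3.1
```

Call:
jog_arm([
  {"tx":-1,"ty":0,"tz":0,"wx":0,"wy":0,"wz":0,"gripper":0},
  {"tx":-2,"ty":0,"tz":0,"wx":0,"wy":0,"wz":0,"gripper":0},
  {"tx":-3,"ty":0,"tz":0,"wx":0,"wy":0,"wz":0,"gripper":0},
  {"tx":-3,"ty":0,"tz":0,"wx":0,"wy":0,"wz":0,"gripper":0},
  {"tx":-3,"ty":0,"tz":0,"wx":0,"wy":0,"wz":0,"gripper":0},
])

```text
time: 4.18
position: [0.5365, 0.0841, 0.065]
tool_rot: [-2.217, -2.223, -0.007]
ft_force: [-0.2, 10.0, 1.5]
grip_width: 0.005
grip_force: 4.9
```

Call:
jog_arm([
  {"tx":15,"ty":0,"tz":0,"wx":0,"wy":0,"wz":0,"gripper":0},
  {"tx":20,"ty":0,"tz":-30,"wx":0,"wy":0,"wz":0,"gripper":0},
  {"tx":20,"ty":0,"tz":-70,"wx":0,"wy":0,"wz":0,"gripper":0},
  {"tx":20,"ty":0,"tz":-110,"wx":0,"wy":0,"wz":0,"gripper":0.2},
  {"tx":20,"ty":0,"tz":-150,"wx":0,"wy":0,"wz":0,"gripper":0.6},
])

```text
time: 4.6
position: [0.536, 0.0984, 0.216]
tool_rot: [2.221, 2.219, -0.002]
ft_force: [-0.0, 0.4, -0.8]
grip_width: 0.086
grip_force: 0.0
```

Call:
jog_arm([
  {"tx":0,"ty":0,"tz":-40,"wx":0,"wy":0,"wz":0,"gripper":0.6},
  {"tx":0,"ty":0,"tz":-80,"wx":0,"wy":0,"wz":0,"gripper":0.6},
  {"tx":0,"ty":0,"tz":-120,"wx":0,"wy":0,"wz":0,"gripper":0.6},
  {"tx":0,"ty":0,"tz":-155,"wx":0,"wy":0,"wz":0,"gripper":0.6},
  {"tx":-20,"ty":0,"tz":-155,"wx":0,"wy":0,"wz":0,"gripper":0.6},
])

```text
time: 5.02
position: [0.5387, 0.0833, 0.3769]
tool_rot: [2.211, 2.224, 0.017]
ft_force: [0.5, 0.0, 0.2]
grip_width: 0.448
grip_force: 0.0
```

Call:
jog_arm([
  {"tx":-37,"ty":-5,"tz":0,"wx":0,"wy":0,"wz":0,"gripper":0.6},
  {"tx":-74,"ty":-10,"tz":0,"wx":0,"wy":0,"wz":0,"gripper":0.6},
  {"tx":-111,"ty":-15,"tz":0,"wx":0,"wy":0,"wz":0,"gripper":0.6},
  {"tx":-130,"ty":-18,"tz":0,"wx":0,"wy":0,"wz":0,"gripper":0.6},
  {"tx":-130,"ty":-18,"tz":0,"wx":0,"wy":0,"wz":0,"gripper":0.6},
])

```text
time: 5.43
position: [0.517, -0.0583, 0.3701]
tool_rot: [2.231, 2.207, -0.002]
ft_force: [0.7, 0.2, 0.6]
grip_width: 0.596
grip_force: 0.0
```

```bash
python3 - <<'E'
from h import *
import pickle
w=vision.get_image('wrist'); t=vision.get_image('top'); s=vision.get_image('side')
st=ctrl.get_state(); print(st['time'],st['position'],st['joint_positions'])
pickle.dump(dict(w=w,t=t,s=s),open('ims2.pkl','wb'))
for n in ('spinner_grip','wheel_hub'): print(n,[(d['bbox'],d['conf']) for d in vision.spot_in('wrist',n)])
print('pred knob top',proj(w,[.508,-.127,.306]),'hub',proj(w,[.5355,-.072,.256]))
a=cv2.resize(w['color'],None,fx=1.0,fy=1.0); b=t['color'][150:230,180:330]; 
cv2.imwrite('pics/w3.png',a); cv2.imwrite('pics/t3.png',cv2.resize(b,None,fx=5,fy=5,interpolation=2))
E
```

```text
5.5833 [ 0.5181006  -0.05016234  0.36940574] [-0.55645521 -0.00450236  0.60470755  1.5338964   0.0027849   1.6111105
  0.04811629]
spinner_grip [([237.3, 247.8, 257.2, 295.5], 0.82)]
wheel_hub [([195.0, 126.6, 351.6, 294.9], 0.87)]
pred knob top [244.5536265 278.1132298] hub [272.25917721 202.21805245]
```

View pics/w3.png

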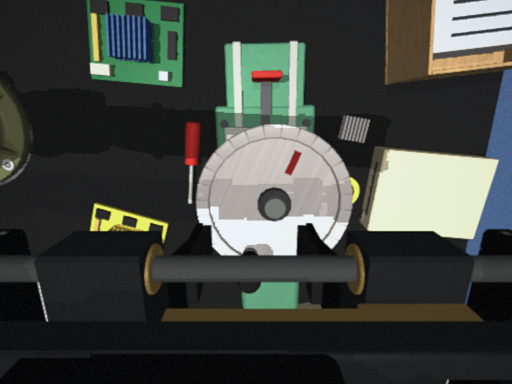

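The wrist view shows the bed home, the wheel rim centred near px (274,203), the red mark at (293,162) and the knob at about (248,275). These are 2 px to the right of where I predicted them.

```bash
python3 - <<'E'
from h import *
import pickle
d=pickle.load(open('ims2.pkl','rb')); w=d['w'];t=d['t']
P=[at_z(w,p,.256) for p in((196,203),(352,200),(274,125),(215,152),(333,150),(245,131),(305,131))]
A=np.array([[2*p[0],2*p[1],1] for p in P]); b=np.array([p[0]**2+p[1]**2 for p in P]); c=np.linalg.lstsq(A,b,rcond=None)[0]
print('rim centre',c[:2],'r',np.sqrt(c[2]+c[:2]@c[:2]))
m=at_z(w,(293,162),.245)[:2]-c[:2]; print('mark',m,'knob',c[:2]-m/np.linalg.norm(m)*.062)
for nm,im,z in(('w',w,.1),('t',t,.1)):
    hsv=cv2.cvtColor(im['color'],cv2.COLOR_BGR2HSV); M=(((hsv[...,0]<10)|(hsv[...,0]>170))&(hsv[...,1]>120)&(hsv[...,2]>60)).astype(np.uint8)
    n,l,s,ce=cv2.connectedComponentsWithStats(M)
    print(nm,[(ce[i].round(1),at_z(im,ce[i],z).round(4)[:2]) for i in range(1,n) if s[i][4]>15])
hsv=cv2.cvtColor(t['color'],cv2.COLOR_BGR2GRAY)[165:210,240:295]; ys,xs=np.nonzero(hsv<60)
E
```

```text
rim centre [ 0.53715538 -0.07509668] r 0.07867332262658217
mark [0.01963264 0.04189992] knob [ 0.51084922 -0.13123923]
w [(array([266.3,  75.4]), array([0.536 , 0.0645])), (array([191.8, 142.9]), array([ 0.4253, -0.0279])), (array([292.8, 162.1]), array([ 0.5765, -0.0583]))]
t [(array([376.8, 195. ]), array([ 0.5228, -0.5003])), (array([223.9, 190.5]), array([0.5353, 0.0671])), (array([141.3, 235.6]), array([0.3664, 0.3685]))]
```

Call:
jog_arm([
  {"tx":-35,"ty":-4,"tz":0,"wx":0,"wy":0,"wz":0,"gripper":0.6},
  {"tx":-70,"ty":-7,"tz":0,"wx":0,"wy":0,"wz":0,"gripper":0.6},
  {"tx":-80,"ty":-7,"tz":0,"wx":0,"wy":0,"wz":0,"gripper":0.6},
  {"tx":-80,"ty":-7,"tz":20,"wx":0,"wy":0,"wz":0,"gripper":0.6},
  {"tx":-80,"ty":-7,"tz":40,"wx":0,"wy":0,"wz":0,"gripper":0.6},
])

```text
time: 6.1
position: [0.5118, -0.1307, 0.33]
tool_rot: [2.221, 2.219, 0.002]
ft_force: [-0.2, 1.0, -0.6]
grip_width: 0.597
grip_force: 0.0
```

Call:
jog_arm([
  {"tx":0,"ty":0,"tz":20,"wx":0,"wy":0,"wz":0,"gripper":0.6},
  {"tx":0,"ty":0,"tz":40,"wx":0,"wy":0,"wz":0,"gripper":0.6},
  {"tx":0,"ty":0,"tz":55,"wx":0,"wy":0,"wz":0,"gripper":0.6},
  {"tx":0,"ty":0,"tz":65,"wx":0,"wy":0,"wz":0,"gripper":0.6},
  {"tx":0,"ty":0,"tz":65,"wx":0,"wy":0,"wz":0,"gripper":0.6},
])

```text
time: 6.52
position: [0.5105, -0.1291, 0.2629]
tool_rot: [-2.218, -2.222, 0.003]
ft_force: [0.2, -1.0, 0.3]
grip_width: 0.6
grip_force: 0.0
```

```bash
python3 - <<'E'
from h import *
w=vision.get_image('wrist'); s=vision.get_image('side'); st=ctrl.get_state(); print(st['position'],st['ft_force'])
print(proj(w,[.511,-.13,.305]),[d for d in vision.spot_in('wrist','spinner_grip')])
b=s['color'][120:240,180:330]
o=np.hstack([cv2.resize(w['color'][190:360,120:400],(560,340)),cv2.resize(b,None,fx=340/120*.56,fy=340/120)])
cv2.imwrite('pics/w4.png',o)
E
```

```text
[ 0.51128053 -0.12974076  0.26495028] [0.27207634 0.14688713 0.05045805]
[255.06221316 276.77274688] [{'bbox': [233.6, 224.8, 277.9, 298.7], 'conf': 0.67}]
```

View pics/w4.png

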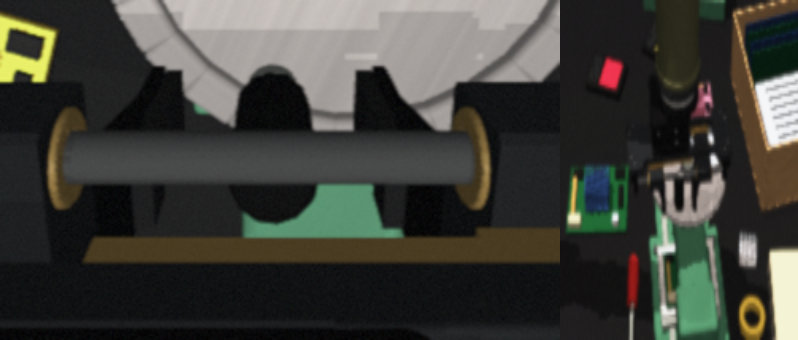

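The knob sits between the open fingers, centred to about 1 mm. Closing now.

Call:
jog_arm([
  {"tx":0,"ty":0,"tz":0,"wx":0,"wy":0,"wz":0,"gripper":0},
  {"tx":0,"ty":0,"tz":0,"wx":0,"wy":0,"wz":0,"gripper":0},
  {"tx":0,"ty":0,"tz":0,"wx":0,"wy":0,"wz":0,"gripper":0},
  {"tx":0,"ty":0,"tz":0,"wx":0,"wy":0,"wz":0,"gripper":0},
  {"tx":0,"ty":0,"tz":0,"wx":0,"wy":0,"wz":0,"gripper":0},
], grip_force=40)

```text
time: 7.08
position: [0.511, -0.1303, 0.2648]
tool_rot: [2.221, 2.221, 0.001]
ft_force: [-0.1, 0.8, 0.1]
grip_width: 0.307
grip_force: 0.0
```

```bash
cat > arc.py <<'E'
import sys,numpy as np
cx,cy,r=.5365,-.0745,.062
if len(sys.argv)>5: cx,cy=float(sys.argv[4]),float(sys.argv[5])
a0=float(sys.argv[1]);st=float(sys.argv[2]);n=int(sys.argv[3])
for c in range(n):
    s=a0-c*5*st
    for i in range(1,6):
        a=s-i*st; d=r*1000*np.array([np.cos(np.radians(a))-np.cos(np.radians(s)),np.sin(np.radians(a))-np.sin(np.radians(s))])
        print(f"tx {d[1]:.1f} ty {d[0]:.1f} tz {16*i*st/360:.1f}",end=' | ')
    print('end',a)
E
python3 - <<'E'
from h import *
s=ctrl.get_state();p=s['position'];print(p,s['ft_force'],s['grip_width']*87,s['grip_force'],np.degrees(np.arctan2(p[1]+.0745,p[0]-.5365)),np.hypot(p[1]+.0745,p[0]-.5365))
E
python3 arc.py -115 10 8
```

```text
[ 0.51095892 -0.13026419  0.26476973] [-0.06572613  0.7764762   0.05333353] 26.7259091705156 0.0 -114.60869767683602 0.061335078606624786
tx 5.4 ty -9.4 tz 0.4 | tx 12.4 ty -17.6 tz 0.9 | tx 20.6 ty -24.6 tz 1.3 | tx 30.0 ty -30.0 tz 1.8 | tx 40.1 ty -33.7 tz 2.2 | end -165.0
tx 10.6 ty -1.9 tz 0.4 | tx 21.5 ty -1.9 tz 0.9 | tx 32.1 ty -0.0 tz 1.3 | tx 42.2 ty 3.7 tz 1.8 | tx 51.6 ty 9.1 tz 2.2 | end -215.0
tx 8.3 ty 6.9 tz 0.4 | tx 15.2 ty 15.2 tz 0.9 | tx 20.6 ty 24.6 tz 1.3 | tx 24.3 ty 34.7 tz 1.8 | tx 26.2 ty 45.4 tz 2.2 | end -265.0
tx 0.0 ty 10.8 tz 0.4 | tx -1.9 ty 21.5 tz 0.9 | tx -5.6 ty 31.6 tz 1.3 | tx -11.0 ty 41.0 tz 1.8 | tx -17.9 ty 49.2 tz 2.2 | end -315.0
tx -8.3 ty 6.9 tz 0.4 | tx -17.6 ty 12.4 tz 0.9 | tx -27.8 ty 16.0 tz 1.3 | tx -38.4 ty 17.9 tz 1.8 | tx -49.2 ty 17.9 tz 2.2 | end -365.0
tx -10.6 ty -1.9 tz 0.4 | tx -20.8 ty -5.6 tz 0.9 | tx -30.2 ty -11.0 tz 1.3 | tx -38.4 ty -17.9 tz 1.8 | tx -45.4 ty -26.2 tz 2.2 | end -415.0
tx -5.4 ty -9.4 tz 0.4 | tx -9.1 ty -19.5 tz 0.9 | tx -11.0 ty -30.2 tz 1.3 | tx -11.0 ty -41.0 tz 1.8 | tx -9.1 ty -51.6 tz 2.2 | end -465.0
tx 3.7 ty -10.2 tz 0.4 | tx 9.1 ty -19.5 tz 0.9 | tx 16.0 ty -27.8 tz 1.3 | tx 24.3 ty -34.7 tz 1.8 | tx 33.7 ty -40.1 tz 2.2 | end -515.0
```

Call:
jog_arm([
  {"tx":0,"ty":0,"tz":0,"wx":0,"wy":0,"wz":0,"gripper":0},
  {"tx":0,"ty":0,"tz":0,"wx":0,"wy":0,"wz":0,"gripper":0},
  {"tx":0,"ty":0,"tz":0,"wx":0,"wy":0,"wz":0,"gripper":0},
  {"tx":0,"ty":0,"tz":0,"wx":0,"wy":0,"wz":0,"gripper":0},
  {"tx":0,"ty":0,"tz":0,"wx":0,"wy":0,"wz":0,"gripper":0},
])

```text
time: 7.5
position: [0.5114, -0.1302, 0.2647]
tool_rot: [2.221, 2.221, 0.001]
ft_force: [2.4, 0.5, -0.4]
grip_width: 0.245
grip_force: 40.0
```

Call:
jog_arm([
  {"tx":5.4,"ty":-9.4,"tz":0.4,"wx":0,"wy":0,"wz":0,"gripper":0},
  {"tx":12.4,"ty":-17.6,"tz":0.9,"wx":0,"wy":0,"wz":0,"gripper":0},
  {"tx":20.6,"ty":-24.6,"tz":1.3,"wx":0,"wy":0,"wz":0,"gripper":0},
  {"tx":30.0,"ty":-30.0,"tz":1.8,"wx":0,"wy":0,"wz":0,"gripper":0},
  {"tx":40.1,"ty":-33.7,"tz":2.2,"wx":0,"wy":0,"wz":0,"gripper":0},
])

```text
time: 7.92
position: [0.4776, -0.0919, 0.2626]
tool_rot: [2.221, 2.217, 0.0]
ft_force: [6.7, -3.9, -3.5]
grip_width: 0.246
grip_force: 40.0
```

Call:
jog_arm([
  {"tx":10.6,"ty":-1.0,"tz":0.4,"wx":0,"wy":0,"wz":0,"gripper":0},
  {"tx":21.5,"ty":-0.6,"tz":0.9,"wx":0,"wy":0,"wz":0,"gripper":0},
  {"tx":32.1,"ty":1.3,"tz":1.3,"wx":0,"wy":0,"wz":0,"gripper":0},
  {"tx":42.2,"ty":5.0,"tz":1.8,"wx":0,"wy":0,"wz":0,"gripper":0},
  {"tx":51.6,"ty":10.4,"tz":2.2,"wx":0,"wy":0,"wz":0,"gripper":0},
])

```text
time: 8.33
position: [0.485, -0.0398, 0.2603]
tool_rot: [-2.221, -2.217, 0.007]
ft_force: [-6.1, -2.9, 4.5]
grip_width: 0.243
grip_force: 40.0
```

Call:
jog_arm([
  {"tx":8.3,"ty":6.9,"tz":0.4,"wx":0,"wy":0,"wz":0,"gripper":0},
  {"tx":15.2,"ty":15.2,"tz":0.9,"wx":0,"wy":0,"wz":0,"gripper":0},
  {"tx":20.6,"ty":24.6,"tz":1.3,"wx":0,"wy":0,"wz":0,"gripper":0},
  {"tx":24.3,"ty":34.7,"tz":1.8,"wx":0,"wy":0,"wz":0,"gripper":0},
  {"tx":26.2,"ty":45.4,"tz":2.2,"wx":0,"wy":0,"wz":0,"gripper":0},
])

```text
time: 8.75
position: [0.5312, -0.0119, 0.258]
tool_rot: [-2.218, -2.219, 0.005]
ft_force: [-5.1, -1.4, 4.8]
grip_width: 0.245
grip_force: 40.0
```

Call:
jog_arm([
  {"tx":0,"ty":10.8,"tz":0.4,"wx":0,"wy":0,"wz":0,"gripper":0},
  {"tx":-1.9,"ty":21.5,"tz":0.9,"wx":0,"wy":0,"wz":0,"gripper":0},
  {"tx":-5.6,"ty":31.6,"tz":1.3,"wx":0,"wy":0,"wz":0,"gripper":0},
  {"tx":-11.0,"ty":41.0,"tz":1.8,"wx":0,"wy":0,"wz":0,"gripper":0},
  {"tx":-17.9,"ty":49.2,"tz":2.2,"wx":0,"wy":0,"wz":0,"gripper":0},
])

```text
time: 9.17
position: [0.5806, -0.0295, 0.2558]
tool_rot: [-2.217, -2.219, 0.004]
ft_force: [-7.0, 1.7, 5.5]
grip_width: 0.243
grip_force: 40.0
```

Call:
jog_arm([
  {"tx":-8.3,"ty":6.9,"tz":0.4,"wx":0,"wy":0,"wz":0,"gripper":0},
  {"tx":-17.6,"ty":12.4,"tz":0.7,"wx":0,"wy":0,"wz":0,"gripper":0},
  {"tx":-27.8,"ty":16.0,"tz":1.0,"wx":0,"wy":0,"wz":0,"gripper":0},
  {"tx":-38.4,"ty":17.9,"tz":1.4,"wx":0,"wy":0,"wz":0,"gripper":0},
  {"tx":-49.2,"ty":17.9,"tz":1.8,"wx":0,"wy":0,"wz":0,"gripper":0},
])

```text
time: 9.58
position: [0.5989, -0.0769, 0.2536]
tool_rot: [-2.215, -2.22, 0.0]
ft_force: [-4.3, 5.9, 3.4]
grip_width: 0.244
grip_force: 40.0
```

Call:
jog_arm([
  {"tx":-10.6,"ty":-2.5,"tz":0.4,"wx":0,"wy":0,"wz":0,"gripper":0},
  {"tx":-20.8,"ty":-6.6,"tz":0.9,"wx":0,"wy":0,"wz":0,"gripper":0},
  {"tx":-30.2,"ty":-12.0,"tz":1.3,"wx":0,"wy":0,"wz":0,"gripper":0},
  {"tx":-38.4,"ty":-18.9,"tz":1.8,"wx":0,"wy":0,"wz":0,"gripper":0},
  {"tx":-45.4,"ty":-27.2,"tz":2.2,"wx":0,"wy":0,"wz":0,"gripper":0},
])

```text
time: 10.0
position: [0.574, -0.1233, 0.2515]
tool_rot: [2.219, 2.223, 0.004]
ft_force: [5.0, 3.3, -2.3]
grip_width: 0.243
grip_force: 40.0
```

Call:
jog_arm([
  {"tx":-5.4,"ty":-9.4,"tz":0.4,"wx":0,"wy":0,"wz":0,"gripper":0},
  {"tx":-9.1,"ty":-19.5,"tz":0.9,"wx":0,"wy":0,"wz":0,"gripper":0},
  {"tx":-11.0,"ty":-30.2,"tz":1.3,"wx":0,"wy":0,"wz":0,"gripper":0},
  {"tx":-11.0,"ty":-41.0,"tz":1.8,"wx":0,"wy":0,"wz":0,"gripper":0},
  {"tx":-9.1,"ty":-51.6,"tz":2.2,"wx":0,"wy":0,"wz":0,"gripper":0},
])

```text
time: 10.42
position: [0.5218, -0.1338, 0.2492]
tool_rot: [2.22, 2.22, 0.002]
ft_force: [6.1, 0.9, -3.5]
grip_width: 0.247
grip_force: 40.0
```

```bash
python3 - <<'E'
import numpy as np
P=np.array([[.4776,-.0919],[.485,-.0398],[.5312,-.0119],[.5806,-.0295],[.5989,-.0769],[.574,-.1233]])
A=np.c_[2*P,np.ones(6)];c=np.linalg.lstsq(A,(P**2).sum(1),rcond=None)[0];print(c[:2],np.sqrt(c[2]+c[:2]@c[:2]))
E
python3 arc.py -105 10 8
```

```text
[ 0.53694033 -0.07362703] 0.06202730238622192
tx 3.7 ty -10.2 tz 0.4 | tx 9.1 ty -19.5 tz 0.9 | tx 16.0 ty -27.8 tz 1.3 | tx 24.3 ty -34.7 tz 1.8 | tx 33.7 ty -40.1 tz 2.2 | end -155.0
tx 10.2 ty -3.7 tz 0.4 | tx 20.8 ty -5.6 tz 0.9 | tx 31.6 ty -5.6 tz 1.3 | tx 42.2 ty -3.7 tz 1.8 | tx 52.4 ty -0.0 tz 2.2 | end -205.0
tx 9.4 ty 5.4 tz 0.4 | tx 17.6 ty 12.4 tz 0.9 | tx 24.6 ty 20.6 tz 1.3 | tx 30.0 ty 30.0 tz 1.8 | tx 33.7 ty 40.1 tz 2.2 | end -255.0
tx 1.9 ty 10.6 tz 0.4 | tx 1.9 ty 21.5 tz 0.9 | tx 0.0 ty 32.1 tz 1.3 | tx -3.7 ty 42.2 tz 1.8 | tx -9.1 ty 51.6 tz 2.2 | end -305.0
tx -6.9 ty 8.3 tz 0.4 | tx -15.2 ty 15.2 tz 0.9 | tx -24.6 ty 20.6 tz 1.3 | tx -34.7 ty 24.3 tz 1.8 | tx -45.4 ty 26.2 tz 2.2 | end -355.0
tx -10.8 ty 0.0 tz 0.4 | tx -21.5 ty -1.9 tz 0.9 | tx -31.6 ty -5.6 tz 1.3 | tx -41.0 ty -11.0 tz 1.8 | tx -49.2 ty -17.9 tz 2.2 | end -405.0
tx -6.9 ty -8.3 tz 0.4 | tx -12.4 ty -17.6 tz 0.9 | tx -16.0 ty -27.8 tz 1.3 | tx -17.9 ty -38.4 tz 1.8 | tx -17.9 ty -49.2 tz 2.2 | end -455.0
tx 1.9 ty -10.6 tz 0.4 | tx 5.6 ty -20.8 tz 0.9 | tx 11.0 ty -30.2 tz 1.3 | tx 17.9 ty -38.4 tz 1.8 | tx 26.2 ty -45.4 tz 2.2 | end -505.0
```

Call:
jog_arm([
  {"tx":3.7,"ty":-10.2,"tz":0.4,"wx":0,"wy":0,"wz":0,"gripper":0},
  {"tx":9.1,"ty":-19.5,"tz":0.9,"wx":0,"wy":0,"wz":0,"gripper":0},
  {"tx":16.0,"ty":-27.8,"tz":1.3,"wx":0,"wy":0,"wz":0,"gripper":0},
  {"tx":24.3,"ty":-34.7,"tz":1.8,"wx":0,"wy":0,"wz":0,"gripper":0},
  {"tx":33.7,"ty":-40.1,"tz":2.2,"wx":0,"wy":0,"wz":0,"gripper":0},
])

```text
time: 10.83
position: [0.4814, -0.1015, 0.247]
tool_rot: [2.221, 2.218, 0.0]
ft_force: [6.0, -3.7, -5.8]
grip_width: 0.246
grip_force: 40.0
```

Call:
jog_arm([
  {"tx":10.2,"ty":-3.2,"tz":0.4,"wx":0,"wy":0,"wz":0,"gripper":0},
  {"tx":20.8,"ty":-4.8,"tz":0.7,"wx":0,"wy":0,"wz":0,"gripper":0},
  {"tx":31.6,"ty":-4.8,"tz":1.2,"wx":0,"wy":0,"wz":0,"gripper":0},
  {"tx":42.2,"ty":-2.9,"tz":1.7,"wx":0,"wy":0,"wz":0,"gripper":0},
  {"tx":52.4,"ty":0.8,"tz":2.1,"wx":0,"wy":0,"wz":0,"gripper":0},
])

```text
time: 11.25
position: [0.4796, -0.0499, 0.2448]
tool_rot: [-2.223, -2.218, 0.008]
ft_force: [-3.7, -3.9, 1.4]
grip_width: 0.248
grip_force: 40.0
```

Call:
jog_arm([
  {"tx":9.4,"ty":5.4,"tz":0.4,"wx":0,"wy":0,"wz":0,"gripper":0},
  {"tx":17.6,"ty":12.4,"tz":0.9,"wx":0,"wy":0,"wz":0,"gripper":0},
  {"tx":24.6,"ty":20.6,"tz":1.3,"wx":0,"wy":0,"wz":0,"gripper":0},
  {"tx":30.0,"ty":30.0,"tz":1.8,"wx":0,"wy":0,"wz":0,"gripper":0},
  {"tx":33.7,"ty":40.1,"tz":2.2,"wx":0,"wy":0,"wz":0,"gripper":0},
])

```text
time: 11.67
position: [0.5198, -0.014, 0.2425]
tool_rot: [-2.218, -2.219, 0.007]
ft_force: [-6.7, -1.6, 2.0]
grip_width: 0.245
grip_force: 40.0
```

Call:
jog_arm([
  {"tx":1.9,"ty":10.6,"tz":0.4,"wx":0,"wy":0,"wz":0,"gripper":0},
  {"tx":1.9,"ty":21.5,"tz":0.9,"wx":0,"wy":0,"wz":0,"gripper":0},
  {"tx":0,"ty":32.1,"tz":1.3,"wx":0,"wy":0,"wz":0,"gripper":0},
  {"tx":-3.7,"ty":42.2,"tz":1.8,"wx":0,"wy":0,"wz":0,"gripper":0},
  {"tx":-9.1,"ty":51.6,"tz":2.2,"wx":0,"wy":0,"wz":0,"gripper":0},
])

```text
time: 12.08
position: [0.5718, -0.0224, 0.2403]
tool_rot: [-2.217, -2.219, 0.006]
ft_force: [-6.4, -0.0, 2.2]
grip_width: 0.248
grip_force: 40.0
```

Call:
jog_arm([
  {"tx":-6.9,"ty":8.3,"tz":0.4,"wx":0,"wy":0,"wz":0,"gripper":0},
  {"tx":-15.2,"ty":15.2,"tz":0.8,"wx":0,"wy":0,"wz":0,"gripper":0},
  {"tx":-24.6,"ty":20.6,"tz":1.2,"wx":0,"wy":0,"wz":0,"gripper":0},
  {"tx":-34.7,"ty":24.3,"tz":1.7,"wx":0,"wy":0,"wz":0,"gripper":0},
  {"tx":-45.4,"ty":26.2,"tz":2.1,"wx":0,"wy":0,"wz":0,"gripper":0},
])

```text
time: 12.5
position: [0.5985, -0.0662, 0.2381]
tool_rot: [-2.214, -2.22, 0.001]
ft_force: [-4.6, 5.4, 2.0]
grip_width: 0.243
grip_force: 40.0
```

Call:
jog_arm([
  {"tx":-10.8,"ty":-0.5,"tz":0.4,"wx":0,"wy":0,"wz":0,"gripper":0},
  {"tx":-21.5,"ty":-2.9,"tz":0.9,"wx":0,"wy":0,"wz":0,"gripper":0},
  {"tx":-31.6,"ty":-6.6,"tz":1.3,"wx":0,"wy":0,"wz":0,"gripper":0},
  {"tx":-41.0,"ty":-12.0,"tz":1.8,"wx":0,"wy":0,"wz":0,"gripper":0},
  {"tx":-49.2,"ty":-18.9,"tz":2.2,"wx":0,"wy":0,"wz":0,"gripper":0},
])

```text
time: 12.92
position: [0.5832, -0.1149, 0.2361]
tool_rot: [2.218, 2.224, 0.008]
ft_force: [9.0, 4.6, -4.7]
grip_width: 0.244
grip_force: 40.0
```

```bash
python3 arc.py -45 13 1
```

```text
tx -8.7 ty -11.0 tz 0.6 | tx -14.8 ty -23.7 tz 1.2 | tx -17.8 ty -37.4 tz 1.7 | tx -17.7 ty -51.4 tz 2.3 | tx -14.4 ty -65.0 tz 2.9 | end -110.0
```

Call:
jog_arm([
  {"tx":-8.7,"ty":-11.0,"tz":0.6,"wx":0,"wy":0,"wz":0,"gripper":0},
  {"tx":-14.8,"ty":-23.7,"tz":1.2,"wx":0,"wy":0,"wz":0,"gripper":0},
  {"tx":-17.8,"ty":-37.4,"tz":1.7,"wx":0,"wy":0,"wz":0,"gripper":0},
  {"tx":-17.7,"ty":-51.4,"tz":2.3,"wx":0,"wy":0,"wz":0,"gripper":0},
  {"tx":-14.4,"ty":-65.0,"tz":2.9,"wx":0,"wy":0,"wz":0,"gripper":0},
])

```text
time: 13.33
position: [0.5178, -0.1327, 0.2332]
tool_rot: [2.219, 2.218, 0.004]
ft_force: [11.0, -0.5, -6.3]
grip_width: 0.245
grip_force: 40.0
```

Call:
jog_arm([
  {"tx":0,"ty":0,"tz":0,"wx":0,"wy":0,"wz":0,"gripper":0},
  {"tx":0,"ty":0,"tz":0,"wx":0,"wy":0,"wz":0,"gripper":0},
  {"tx":0,"ty":0,"tz":0,"wx":0,"wy":0,"wz":0,"gripper":0},
  {"tx":0,"ty":0,"tz":0,"wx":0,"wy":0,"wz":0,"gripper":0},
  {"tx":0,"ty":0,"tz":0,"wx":0,"wy":0,"wz":0,"gripper":0},
])

```text
time: 13.75
position: [0.5154, -0.1318, 0.233]
tool_rot: [-2.22, -2.22, 0.003]
ft_force: [-1.5, 2.3, -4.0]
grip_width: 0.246
grip_force: 40.0
```

Call:
jog_arm([
  {"tx":0,"ty":0,"tz":0,"wx":0,"wy":0,"wz":0,"gripper":0.55},
  {"tx":0,"ty":0,"tz":0,"wx":0,"wy":0,"wz":0,"gripper":0.55},
  {"tx":0,"ty":0,"tz":0,"wx":0,"wy":0,"wz":0,"gripper":0.55},
  {"tx":0,"ty":0,"tz":0,"wx":0,"wy":0,"wz":0,"gripper":0.55},
  {"tx":0,"ty":0,"tz":0,"wx":0,"wy":0,"wz":0,"gripper":0.55},
])

```text
time: 14.17
position: [0.5164, -0.1326, 0.2341]
tool_rot: [2.221, 2.22, 0.001]
ft_force: [-0.1, 0.3, 1.3]
grip_width: 0.509
grip_force: 0.0
```

Call:
jog_arm([
  {"tx":0,"ty":0,"tz":0,"wx":0,"wy":0,"wz":0,"gripper":0.55},
  {"tx":0,"ty":0,"tz":-15,"wx":0,"wy":0,"wz":0,"gripper":0.55},
  {"tx":0,"ty":0,"tz":-40,"wx":0,"wy":0,"wz":0,"gripper":0.55},
  {"tx":0,"ty":0,"tz":-75,"wx":0,"wy":0,"wz":0,"gripper":0.55},
  {"tx":0,"ty":0,"tz":-110,"wx":0,"wy":0,"wz":0,"gripper":0.55},
])

```text
time: 14.58
position: [0.5154, -0.1322, 0.3445]
tool_rot: [-2.221, -2.221, 0.001]
ft_force: [1.7, -0.4, 0.2]
grip_width: 0.548
grip_force: 0.0
```

Call:
jog_arm([
  {"tx":25,"ty":0,"tz":-20,"wx":0,"wy":0,"wz":0,"gripper":0.55},
  {"tx":55,"ty":0,"tz":-20,"wx":0,"wy":0,"wz":0,"gripper":0.55},
  {"tx":75,"ty":0,"tz":-20,"wx":0,"wy":0,"wz":0,"gripper":0.55},
  {"tx":80,"ty":0,"tz":-20,"wx":0,"wy":0,"wz":0,"gripper":0.55},
  {"tx":80,"ty":0,"tz":-20,"wx":0,"wy":0,"wz":0,"gripper":0.55},
])

```text
time: 15.0
position: [0.5161, -0.0504, 0.3636]
tool_rot: [-2.217, -2.226, -0.0]
ft_force: [0.3, -0.3, -0.9]
grip_width: 0.551
grip_force: 0.0
```

```bash
python3 - <<'E'
from h import *
w=vision.get_image('wrist'); st=ctrl.get_state(); print(st['time'],st['position'],st['ft_force'])
hsv=cv2.cvtColor(w['color'],cv2.COLOR_BGR2HSV); M=(((hsv[...,0]<10)|(hsv[...,0]>170))&(hsv[...,1]>120)&(hsv[...,2]>60)).astype(np.uint8)
n,l,s,ce=cv2.connectedComponentsWithStats(M)
for i in range(1,n):
  if s[i][4]>15:
    print(ce[i].round(1),'handle',at_z(w,ce[i],.1).round(4)); m=at_z(w,ce[i],.217); print('  mark ang',np.degrees(np.arctan2(m[1]+.0736,m[0]-.537)), np.hypot(m[1]+.0736,m[0]-.537))
cv2.imwrite('pics/w5.png',w['color'])
E
```

```text
15.05 [ 0.51595117 -0.05247199  0.36352412] [-0.1344529  -0.54598037 -0.34239022]
[268.6  81.4] handle [0.5359 0.0651 0.1   ]
  mark ang 93.03490771769881 0.1273679694398024
[192.3 147.6] handle [ 0.4251 -0.0268  0.1   ]
  mark ang 145.1492151611265 0.10604246250861156
[288.2 165.8] handle [ 0.5675 -0.053   0.1   ]
  mark ang 68.72437433798439 0.04458336397210301
```

View pics/w5.png

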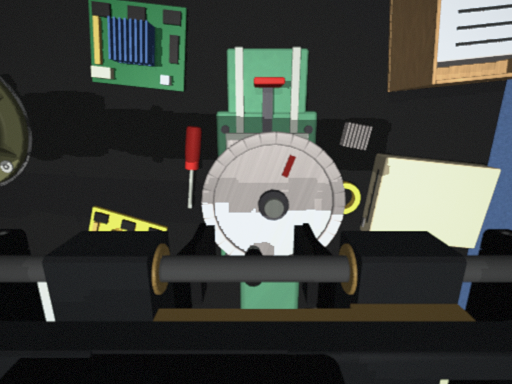

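The wrist view shows the bed still home with its handle at px (268,81). The red mark at (288,166) puts the knob at -111°, so the wheel stayed put and the gripper is clear.

```bash
python3 -c "
from bench import ctrl
print(ctrl.close_job())"
```

```text
the job is handed in; nothing more can be done
None
```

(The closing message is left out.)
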